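# Swing the power sensor into the laser line and open the shutter

## Robot

A 6-joint arm with a two-finger parallel gripper is mounted at the origin on the work surface. World frame = base frame: x ahead of the robot, y to its left, z up, the work surface at z = 0. Lengths are in m, angles in degrees, forces in N, time in s.
With the tool pointing down it reaches from about 0.425 to 1.125 m from the base axis. Payload 14.9 kg.
Tool frame: the origin (TCP) lies at the very end of the fingers, on their centre line; the grasp point (between the pads) lies 19 mm behind it (arm.grip_depth is the distance from the TCP to the grasp point, in m); z points along the fingers, y is the line along which they close (so a half turn about z gives the same grasp; the last joint's range is limited). The gripper opens to 91 mm and grips with 3 to 60 N. Pads are 32 mm wide; open, the fingers measure 118 mm over their backs; the gripper's body (76 mm by 178 mm) begins 60 mm behind the grasp point.
Start: joints at [67.535, 21.709, 99.362, -0, 58.929, -1.908], TCP at [0.246, 0.655, 0.214] pointing down, gripper open.
Joint ranges: [-158.91, 158.91], [-42.39, 125.64], [0.06, 152.35], [-60.88, 240.88], [17.5, 164.5], [-176.32, 176.32]. Speed limits (degrees/s): [108.29, 108.29, 136.94, 180, 180, 180].

## Interface

Orientations are given as a 3x3 rotation matrix whose columns are the frame's x, y, z axes.
In Python, from rig import arm, viewer gives the robot as it stands.
- The arm moves only by the tool drive_tool, never from a script. Its argument "steps" is a list that holds one entry, the list of rows, each a list of 6 numbers: the shift along the world's x, y, z in mm, then the turn, a rotation vector about the world's x, y, z in degrees. In form: [[[x, y, z, wx, wy, wz], ...]]. A call has 1 to 10 rows; each row is the pose to reach, as a shift and turn from the pose commanded when the call began; what a row does not reach only later rows make up. A row lasts 1/10 s, in which the tool goes at most 50 mm and 8.59 degrees, less where a joint would pass 70% of its speed; a pose out of reach is approached as far as the arm can. A call with a gripper value outside its range is refused whole. "fingers" is the closure, from 0 (fully open) to 1 (shut), set as the call begins (left out, the last holds). The fingers move at their own pace and stop on an object; "newtons" is the grip in N (left out, the last holds). Time passes only in rows, so rows that repeat a pose let the fingers close. It gives the time, the measured TCP pose, the force, the opening and the grip force at its end, in the units of the state.
- arm.get_obs(): the state, without advancing time (a new reading comes with each control period).
- viewer.capture(name): name is "side" or "top" or "wrist"; returns the picture (400x640x3 uint8, red, green, blue); there is no depth.
- viewer.get_calibration(name): a dict with "camera_matrix" (3x3 intrinsics, pixels), "R" (3x3) and "t" (3): a world point X has camera coordinates R X + t. Camera axes: x right, y down, z forward; pixel columns grow to the right and rows downward; lengths in m; the calibration is good to about 2 mm. A picture is of the moment at which its call begins: read the wrist's pose just before it. get_calibration takes no time and is no camera call; for the wrist camera it gives the pose at the moment of the call.
- arm.job_done(): hands the job in; it is judged then, once.
The state is a dict: "clock": time; "qpos": joint angles; "joint_vel": joint speeds; "joint_torque": joint torques, N m; "eef_pos": TCP position; "tcp_rot": TCP orientation; "force": force on the tool from outside, world axes, zero at the start; "moment": the same for the moment, N m; "grip_width": finger opening in m; "gripper_force": force on a finger pad.
Only numpy, scipy, OpenCV 4.12 (cv2) and the standard library are available. Lean on these libraries where they do the work, as an engineer would, in place of code of your own. Each camera call takes 0.05 s, during which the arm holds its last target. There are 200 camera calls.

## Task

Get the laser ready for a power reading: with a fingertip, push the goniometer's swing arm round by the upright post at its end until the power sensor on it faces the laser straight across the rotation axis, with its window centred on the beam line. Only once the sensor is there to catch the beam, push the little shutter lever at the laser's nose all the way over to its other stop, leaving the sensor centred. Only push, gently, with the fingertips: grip or lift nothing, and leave everything else on the table where it stands.

Things in the scene. Friction and masses are not known exactly. Their poses are not given: they have to be found in the camera images.
- goniometer: fixed goniometer: base plate 130 mm square, 12 mm thick, and a round stage 120 mm in diameter, 40 mm high. Origin on the table, on the vertical rotation axis of the swing arm. The swing arm on it is a black rail 36 mm wide, 47 to 63 mm above the table, reaching 187 mm out from the axis and 50 mm behind it, with a low empty platform over the axis (71 mm high).
- swing_arm (a joint): angle (rad) of the swing arm about the vertical axis: at 0 it points along the goniometer's +x, growing counterclockwise seen from above; stops at -0.45 and 2.70. It turns stiffly (about 0.25 N m, so 1.5 N at the post) and stays where it is left. It starts 0.5 to 1.9 rad clockwise of where it must go.
- sensor_window (a point): centre of the dark round window (24 mm diameter) of the power sensor, a black disc 56 mm in diameter with cooling fins behind, carried by the arm 98 mm out from the axis, 125 mm above the table (top at 153 mm). The window looks back along the arm to the axis; the sensor reaches from 98 to 132 mm out.
- end_post (a point): point on the centre line of the upright steel post at the outer end of the arm, 168 mm out from the axis, 100 mm above the table. The post is 12.7 mm in diameter and stands from 63 to 123 mm above the table; push here, sideways.
- laser_bench: fixed laser on its scissor jack. Origin on the table, on the goniometer's axis; +x = the beam's direction, +y to its left. Laser tube (35 mm diameter) at x -250 to -95 mm, jack (120 x 100 mm, 80 tall) x -235 to -115, shutter housing (46 wide, top 153 above the table) x -95 to -84. The beam line runs over the axis along +x, 125 mm above the table; the window belongs on it at x = +98 mm.
- shutter (a joint): angle (rad) of the shutter lever: 0 closed (its flag hangs over the laser's aperture), 1.22 open, at the other stop. Pivot in laser_bench's frame: x -80 mm, y 0, z 141 mm, axis along the beam. The lever leans up and 0.61 rad to the bench's +y side when closed, and swings over the top to 0.61 rad on the -y side. Stiff (about 0.04 N m); stays where it is left.
- shutter_knob (a point): centre of the black ball knob (12 mm diameter) at the end of the shutter lever, 50 mm from the pivot, at x = -78 mm in the laser bench's frame; the lever is a rod of 6 mm diameter. When closed the knob is 182 mm above the table, 29 mm to the bench's +y side; at the top of its swing 191 mm.
- iris: iris diaphragm on a pedestal post, 40 mm foot, 109 mm tall, standing loose on the robot's side of the goniometer. Origin at its foot. Not part of the job: leave it alone.
- hex_key: L-shaped hex key, 90 x 25 mm, 5 mm thick, lying flat on the table under the sweep of the arm (the rail passes 35 mm above it). Origin at its foot. Not part of the job: leave it alone.
- lens_tube: short lens tube, 31 mm diameter, 26 mm tall, standing between the laser jack and the arm's start. Origin at its foot. Not part of the job: leave it alone.
- optics_box: closed flat plastic box, 72 x 72 x 32 mm, on the left. Origin at its foot. Not part of the job: leave it alone.
- post_holder: spare post holder on a 50 mm square foot with a post in it, 90 mm tall, far left. Origin at its foot. Not part of the job: leave it alone.
- mirror_mount: mirror mount on a pedestal post, 50 mm square head, 120 mm tall, near right. Origin at its foot. Not part of the job: leave it alone.
- screw_jar: jar of 56 mm diameter, 65 mm tall, beyond the goniometer. Origin at its foot. Not part of the job: leave it alone.
- goggles: laser goggles standing on the table, 136 mm wide, 113 mm deep, 45 mm tall, far right. Origin at its foot. Not part of the job: leave it alone.
There are look-alikes about, which are no part of the job. There is more than one size of the laser_bench; the job needs the largest.

How it is judged (in metres and radians):
On the way, in this order (a step that is already met when the one before it is completed fails the run):
1. the sensor is in line with the laser and at rest, the shutter still closed (y of sensor_window in the frame of laser_bench between -0.007 and 0.007 m and x of sensor_window in the frame of laser_bench above 0.05 m and velocity of joint swing_arm between -0.03 and 0.03 rad/s and value of joint shutter below 0.3 rad), for 0.3 s.
2. then the shutter lever is pushed over to its open stop (value of joint shutter above 1.08 rad), for 0.2 s.
At the end, for the whole second after the job is handed in: The sensor's window is on the far side of the axis from the laser, centred within 7 mm sideways of the beam line; the shutter lever stands within 0.14 rad of its open stop; both are at rest (y of sensor_window in the frame of laser_bench between -0.007 and 0.007 m and x of sensor_window in the frame of laser_bench above 0.05 m and value of joint shutter above 1.08 rad and velocity of joint swing_arm between -0.03 and 0.03 rad/s and velocity of joint shutter between -0.05 and 0.05 rad/s); the robot touches nothing.
It fails at once if the shutter is opened while the beam would miss the sensor's window (more than 12 mm off the beam line) (value of joint shutter above 0.3 rad and not (y of sensor_window in the frame of laser_bench between -0.012 and 0.012 m and x of sensor_window in the frame of laser_bench above 0.05 m)).
It fails at once if the arm is gripped or shoved hard (over 25 N) (contact force between the fingers and swing_arm above 25 N).
It fails at once if the shutter lever is gripped or shoved hard (over 25 N) (contact force between the fingers and shutter above 25 N).
It fails at once if something else on the table is moved or lifted (more than 15 mm) (distance of any of iris, hex_key, lens_tube, optics_box, post_holder, mirror_mount, screw_jar, goggles from where it was at the start of the episode above 0.015 m).
It also fails if it takes over 51 s, if anything falls off the work surface, if the arm or the gripper's body presses on something with over 40 N, if the wrist force passes 120 N, or if a joint passes its speed limit or range.

## Working session

There is one attempt and no reset: what is moved stays moved. The work goes in short steps, Python scripts to look and compute and a tool call to move; the robot and the scene stay as the last step left them, time stands still between calls to the robot, and variables do not carry over. Pictures are saved under pics/ and viewed, at most 10 in all, crops included, and the job is handed in when it is done.

Besides the shell and the picture viewer there is one more tool, called after "Emit:" in YAML: its name, and indented under it one key for each argument. drive_tool: Moves the arm, as the interface text tells. Its arguments: {"type":"object","properties":{"steps":{"type":"array","items":{"type":"array","items":{"type":"array","items":{"type":"number"}}}},"fingers":{"type":"number"},"newtons":{"type":"number"}},"required":["steps"]}

```bash
mkdir -p pics
python3 - <<'E'
from rig import arm, viewer
import cv2
o=arm.get_obs();print(o['clock'],o['eef_pos'],o['tcp_rot'],o['grip_width'])
for n in('top','side'):
    im=viewer.capture(n);cv2.imwrite(f'pics/{n}0.png',im[:,:,::-1])
    c=viewer.get_calibration(n);print(n,c)
E
```

```text
0.0 [0.24563605 0.65505512 0.21328893] [[-9.36329290e-01  3.51122919e-01 -3.95754678e-04]
 [ 3.51123142e-01  9.36328751e-01 -1.00489100e-03]
 [ 1.77162227e-05 -1.07986750e-03 -9.99999417e-01]] 0.09102092467909963
top {'camera_matrix': array([[444.4657191 ,   0.        , 318.47734131],
       [  0.        , 444.4657191 , 199.57646028],
       [  0.        ,   0.        ,   1.        ]]), 'R': array([[ 6.71622101e-02, -9.97742022e-01,  3.08166598e-04],
       [-9.74101349e-01, -6.56376876e-02, -2.16375266e-01],
       [ 2.15906923e-01,  1.42320556e-02, -9.76310222e-01]]), 't': array([-0.00540678,  0.56339968,  1.04794152])}
side {'camera_matrix': array([[466.99400996,   0.        , 317.66140548],
       [  0.        , 466.99400996, 199.35505189],
       [  0.        ,   0.        ,   1.        ]]), 'R': array([[ 0.88350944, -0.46841051, -0.00163099],
       [-0.26374856, -0.49459535, -0.82813775],
       [ 0.38710175,  0.73209769, -0.56052226]]), 't': array([-0.47344213,  0.27810314,  1.28881656])}
```

View pics/top0.png

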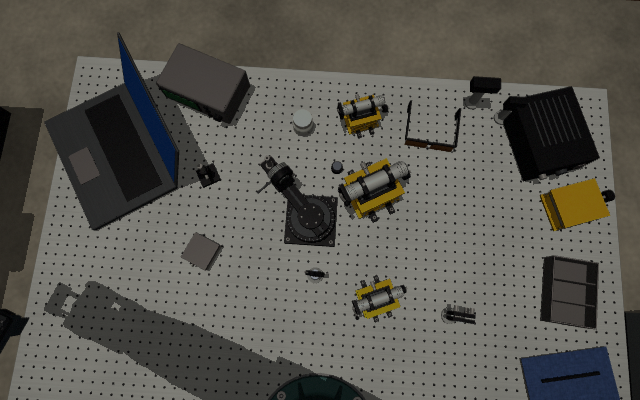

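View pics/side0.png

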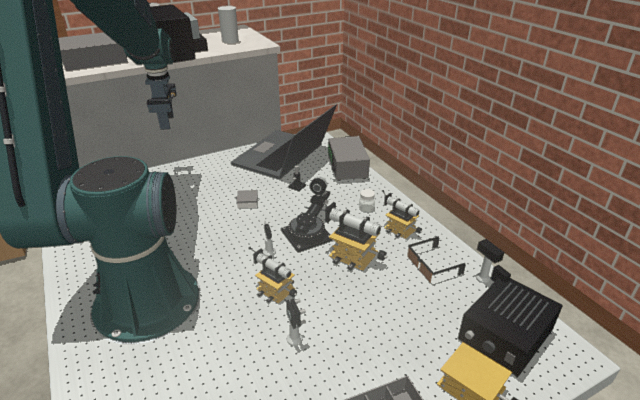

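Run:
```python
import cv2
im=cv2.imread('pics/top0.png')[140:256,245:420]
im=cv2.convertScaleAbs(im,alpha=1.8,beta=15)
cv2.imwrite('pics/c0.png',cv2.resize(im,None,fx=4.5,fy=4.5,interpolation=cv2.INTER_CUBIC))
im=cv2.imread('pics/side0.png')[165:275,275:390]
im=cv2.convertScaleAbs(im,alpha=1.8,beta=15)
cv2.imwrite('pics/c1.png',cv2.resize(im,None,fx=5.4,fy=5.4,interpolation=cv2.INTER_CUBIC))
```

```text
(no output)
```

View pics/c0.png

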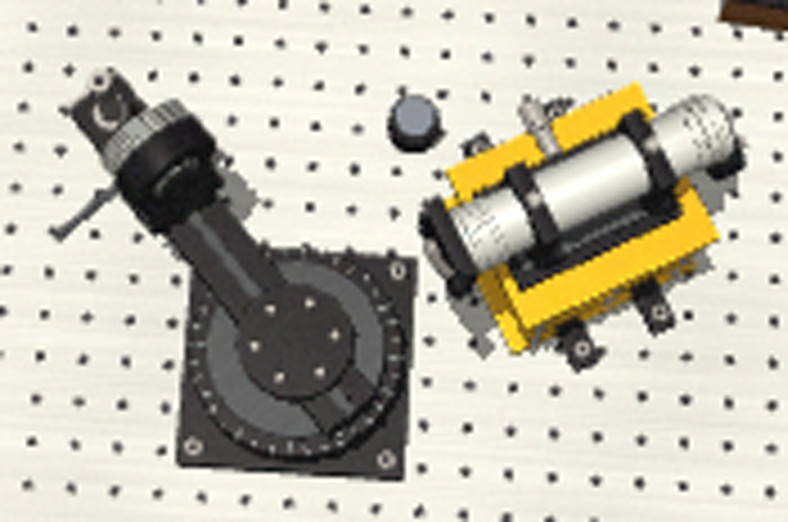

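View pics/c1.png

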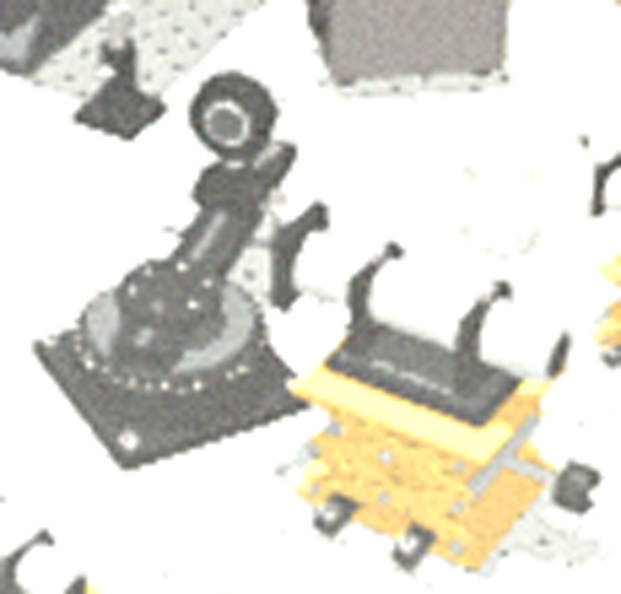

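```bash
cat > h.py <<'E'
import numpy as np, cv2
from rig import arm, viewer
def ray(n,uv,z,c=None):
    c=c or viewer.get_calibration(n); K,R,t=c['camera_matrix'],c['R'],c['t']
    C=-R.T@t; d=R.T@np.linalg.solve(K,[uv[0],uv[1],1]); return C+d*(z-C[2])/d[2]
def proj(n,X,c=None):
    c=c or viewer.get_calibration(n); p=c['camera_matrix']@(c['R']@np.asarray(X)+c['t']); return p[:2]/p[2]
E
python3 - <<'E'
from h import *
im=cv2.imread('pics/top0.png'); hsv=cv2.cvtColor(im,cv2.COLOR_BGR2HSV)
# axis: base plate corners (screws, z=12mm) and platform disc (z=71mm)
f=lambda x,y:(245+x/4.5-.4,140+y/4.5-.4)
print('disc',ray('top',f(300,340),.071))
c=[f(398,270),f(193,446),f(386,459)]
P=[ray('top',q,.012) for q in c]; print('plate diag mid',(P[0]+P[1])/2, P)
# tube: bottom/top silhouette edges from the bright mask between rings
a=np.array(ray('top',f(470,240),.125)); b=ray('top',f(720,128),.125)
print('tube',a,b,np.degrees(np.arctan2(*(a-b)[1::-1])))
m=cv2.inRange(hsv,(0,0,100),(180,60,255))
# tube bounded by yellow/black: sample intensities perpendicular to the axis
c0=viewer.get_calibration('top')
g=im.astype(int)
d=(a-b)/np.linalg.norm(a-b); n=np.array([-d[1],d[0],0])
for s in np.arange(.03,.13,.02):
    row=[]
    for w in np.arange(-.03,.0301,.003):
        u=proj('top',b+d*s+n*w,c0); px=cv2.getRectSubPix(im,(1,1),tuple(map(float,u)))[0,0]; row.append('%d/%d'%(px[0],px[2]))
    print(round(s,2),*row)
print('post top',ray('top',f(100,80),.123))
E
```

```text
disc [0.52013703 0.04736488 0.071     ]
plate diag mid [0.52084444 0.05035488 0.012     ] [array([ 0.5759714, -0.0047655,  0.012    ]), array([0.46571748, 0.10547525, 0.012     ]), array([ 0.46569018, -0.00457159,  0.012     ])]
tube [ 0.5693461  -0.03931076  0.125     ] [ 0.63927807 -0.16850241  0.125     ] 118.42686161130922
0.03 26/131 19/118 17/127 42/113 74/82 95/100 106/114 112/120 123/130 122/130 121/128 112/119 104/111 92/99 75/79 38/61 11/70 8/71 15/120 15/130 19/130
0.05 15/132 14/131 8/68 16/19 66/70 95/100 108/115 114/122 123/129 126/132 122/129 114/121 105/112 92/99 71/75 27/28 4/2 2/3 4/3 5/6 12/12
0.07 15/132 15/132 12/83 18/24 71/75 95/102 108/115 116/123 124/130 128/132 124/130 114/121 105/112 95/102 76/81 48/51 21/22 22/21 42/42 18/19 18/17
0.09 64/73 61/79 49/60 26/30 61/66 95/102 109/115 116/124 125/131 130/132 124/131 114/121 105/112 94/101 77/82 48/50 20/20 19/18 40/41 23/23 19/21
0.11 14/132 19/73 23/27 22/24 22/23 21/23 21/23 46/52 54/60 45/49 25/27 21/23 23/23 21/21 22/23 21/22 13/14 4/4 9/9 8/7 6/3
post top [0.64432408 0.16254276 0.123     ]
```

The shutter belongs to one of three yellow-jack lasers at top-view pixels (375,187), (363,113) and (379,299). The first is the largest. Its nose points over the goniometer axis at (312,216), and its tube ends fit the -250 to -95 mm given, so I take that one.

Measured axis is about (0.520, 0.049), beam heading about 118.6° and arm at about 42.5°. The post sits 168 mm out, which matches. First I move above the clockwise side of the post.

Emit:
drive_tool:
  steps:
    - [[425, -522, 60, 0, 0, -27], [425, -522, 60, 0, 0, -27], [425, -522, 60, 0, 0, -27], [425, -522, 60, 0, 0, -27], [425, -522, 60, 0, 0, -27], [425, -522, 60, 0, 0, -27], [425, -522, 60, 0, 0, -27], [425, -522, 60, 0, 0, -27], [425, -522, 60, 0, 0, -27], [425, -522, 60, 0, 0, -27]]
  fingers: 1
  newtons: 5

```text
clock: 1.1
eef_pos: [0.5611, 0.2673, 0.2584]
tcp_rot: [[-0.675, 0.738, -0.0], [0.738, 0.675, -0.0], [0.0, -0.0, -1.0]]
force: [0.0, 1.0, -0.2]
grip_width: 0.0138
gripper_force: 0.0
```

Emit:
drive_tool:
  steps:
    - [[105, -129, 0, 0, 0, 0], [105, -129, 0, 0, 0, 0], [105, -129, 0, 0, 0, 0], [105, -129, 0, 0, 0, 0], [105, -129, 0, 0, 0, 0], [105, -129, 0, 0, 0, 0]]

```text
clock: 1.7
eef_pos: [0.6646, 0.1406, 0.2578]
tcp_rot: [[-0.675, 0.738, -0.001], [0.738, 0.675, 0.0], [0.001, -0.001, -1.0]]
force: [-0.3, 0.0, -0.5]
grip_width: 0.0006
gripper_force: 0.0
```

Run:
```python
from h import *
o=arm.get_obs();print(o['clock'],o['eef_pos'],o['grip_width'])
im=viewer.capture('wrist');c=viewer.get_calibration('wrist')
cv2.imwrite('pics/w1.png',cv2.convertScaleAbs(im[:,:,::-1],alpha=1.5,beta=10))
for nm,X in dict(post=(.6443,.1625,.123),axis=(.520,.049,.071),tcp=o['eef_pos'],target=(.4396,.1965,.1)).items(): print(nm,proj('wrist',X,c))
print(repr(c))
```

```text
1.7 [0.6646042  0.14060296 0.25782993] 0.0006156086613852772
post [327.37529488 167.01936456]
axis [195.6865205  160.92605576]
tcp [328.04279509 241.37970906]
target [202.74691554   4.92298256]
{'camera_matrix': array([[278.75269476,   0.        , 326.45408911],
       [  0.        , 278.75269476, 201.17846675],
       [  0.        ,   0.        ,   1.        ]]), 'R': array([[ 0.73712483,  0.67575587, -0.00099045],
       [ 0.65246553, -0.71133635,  0.26132228],
       [ 0.17588552, -0.19327337, -0.9652511 ]]), 't': array([-0.58360588, -0.37446563,  0.3430835 ])}
```

View pics/w1.png

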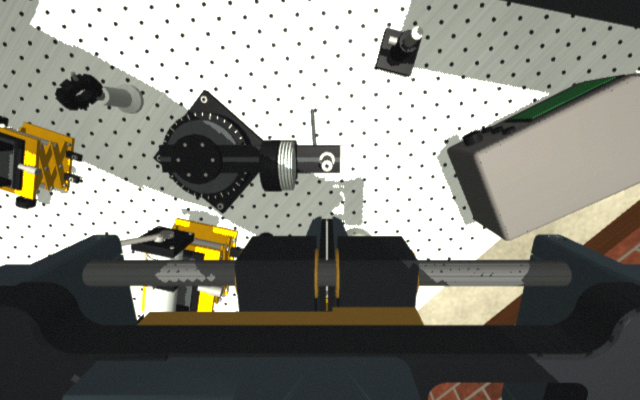

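The wrist view shows the post at about (327,163), predicted (327,167), and the axis disc at (196,160), predicted (196,161), so the measurements agree. I back off slightly and descend beside the post.

Emit:
drive_tool:
  steps:
    - [[8, -8, 0, 0, 0, 0], [8, -8, -30, 0, 0, 0], [8, -8, -60, 0, 0, 0], [8, -8, -90, 0, 0, 0], [8, -8, -120, 0, 0, 0], [8, -8, -145, 0, 0, 0], [8, -8, -160, 0, 0, 0], [8, -8, -166, 0, 0, 0], [8, -8, -166, 0, 0, 0], [8, -8, -166, 0, 0, 0]]

```text
clock: 2.75
eef_pos: [0.674, 0.1324, 0.0935]
tcp_rot: [[-0.675, 0.738, 0.002], [0.738, 0.675, 0.0], [-0.001, 0.001, -1.0]]
force: [-0.3, 0.9, 0.2]
grip_width: 0.0008
gripper_force: 0.0
```

Run:
```python
import numpy as np
from h import *
o=arm.get_obs();p=o['eef_pos'];print(o['clock'],p,o['force'])
# finger centre trails the post tangentially by off; rotation of finger about the axis
A=np.array([.520,.049]); off=.0225
def fing(th):
    e=np.array([np.cos(th),np.sin(th)]); n=np.array([-e[1],e[0]]); return A+.168*e-off*n
for a in (38,42.5,50,58,66,74,82,90,98,104,110,114,116,118.6):
    f=fing(np.radians(a)); print(a,np.round((f-p[:2])*1000,1),'yaw',a-42.5)
```

```text
2.75 [0.67400209 0.13244525 0.09354564] [-0.29080005  0.92975799  0.2388073 ]
38 [-7.8  2.3] yaw -4.5
42.5 [-14.9  13.5] yaw 0.0
50 [-28.8  30.8] yaw 7.5
58 [-45.9  47.1] yaw 15.5
66 [-65.1  60.9] yaw 23.5
74 [-86.1  71.8] yaw 31.5
82 [-108.3   79.8] yaw 39.5
90 [-131.5   84.6] yaw 47.5
98 [-155.1   86.1] yaw 55.5
104 [-172.8   85. ] yaw 61.5
110 [-190.3   82.1] yaw 67.5
114 [-201.8   79.2] yaw 71.5
116 [-207.4   77.4] yaw 73.5
118.6 [-214.7   74.8] yaw 76.1
```

Emit:
drive_tool:
  steps:
    - [[-6, 6, 0, 0, 0, 0], [-10, 9, 0, 0, 0, 0], [-13, 11.5, 0, 0, 0, 0], [-15, 14, 0, 0, 0, 0], [-19, 19.5, 0, 0, 0, 2.5], [-24, 25, 0, 0, 0, 5], [-29, 31, 0, 0, 0, 7.5], [-35, 37, 0, 0, 0, 10.5], [-41.5, 43, 0, 0, 0, 13.5], [-48, 49, 0, 0, 0, 16.5]]

```text
clock: 3.75
eef_pos: [0.6255, 0.1817, 0.0927]
tcp_rot: [[-0.858, 0.514, 0.001], [0.514, 0.858, 0.0], [-0.001, 0.001, -1.0]]
force: [2.4, -0.7, -0.9]
grip_width: 0.0002
gripper_force: 0.9
```

Run:
```python
import numpy as np
from h import *
o=arm.get_obs();p=o['eef_pos'];print(o['clock'],p,o['force'],o['moment'])
im=viewer.capture('wrist');c=viewer.get_calibration('wrist')
cv2.imwrite('pics/w2.png',cv2.convertScaleAbs(im[:,:,::-1],alpha=1.5,beta=10))
```

```text
3.75 [0.6255428  0.18173981 0.09267486] [ 2.40090382 -0.74232307 -0.94132069] [-0.03271522 -0.30960579 -0.04494626]
```

View pics/w2.png

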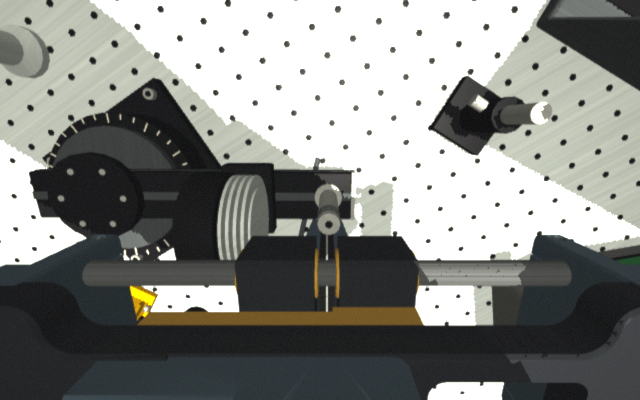

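Emit:
drive_tool:
  steps:
    - [[-8.5, 6, 0, 0, 0, 3.5], [-17, 12, 0, 0, 0, 7], [-27.5, 17.5, 0, 0, 0, 11], [-38, 23, 0, 0, 0, 15], [-49, 27, 0, 0, 0, 19], [-60, 31, 0, 0, 0, 23], [-72, 33.5, 0, 0, 0, 27], [-83.5, 35.5, 0, 0, 0, 31], [-95.5, 36.5, 0, 0, 0, 35], [-107, 37, 0, 0, 0, 39]]

```text
clock: 4.8
eef_pos: [0.5183, 0.2186, 0.0927]
tcp_rot: [[-0.99, -0.14, 0.001], [-0.14, 0.99, 0.001], [-0.001, 0.001, -1.0]]
force: [2.1, 1.6, -0.2]
grip_width: 0.0007
gripper_force: 1.1
```

Emit:
drive_tool:
  steps:
    - [[-9, -0.5, 0, 0, 0, 3], [-17.5, -1, 0, 0, 0, 6], [-26.5, -2.5, 0, 0, 0, 9], [-35, -4, 0, 0, 0, 12], [-41, -5.5, 0, 0, 0, 14], [-46.5, -7, 0, 0, 0, 16], [-46.5, -7, 0, 0, 0, 16], [-46.5, -7, 0, 0, 0, 16]]

```text
clock: 5.6
eef_pos: [0.4719, 0.2112, 0.0924]
tcp_rot: [[-0.915, -0.404, 0.0], [-0.404, 0.915, -0.0], [-0.0, -0.0, -1.0]]
force: [-0.3, 0.0, 0.2]
grip_width: 0.0007
gripper_force: 0.0
```

Run:
```python
from h import *
o=arm.get_obs();p=o['eef_pos'];print(o['clock'],p,o['force'])
c=viewer.get_calibration('wrist')
for n in ('wrist','top'):
    im=viewer.capture(n); cv2.imwrite(f'pics/{n}3.png',im[:,:,::-1])
a=cv2.imread('pics/wrist3.png')[:260];a=cv2.convertScaleAbs(a,alpha=1.5,beta=10)
b=cv2.imread('pics/top3.png')[140:256,245:420];b=cv2.convertScaleAbs(b,alpha=1.8,beta=15)
b=cv2.resize(b,None,fx=2.9,fy=2.9,interpolation=cv2.INTER_CUBIC)
out=np.zeros((260+b.shape[0],640,3),np.uint8);out[:260]=a;out[260:,:b.shape[1]]=b
cv2.imwrite('pics/m3.png',out); print(repr(c))
```

```text
5.6 [0.47193665 0.21123758 0.09243302] [-0.34884454  0.00187965  0.23329582]
{'camera_matrix': array([[278.75269476,   0.        , 326.45408911],
       [  0.        , 278.75269476, 201.17846675],
       [  0.        ,   0.        ,   1.        ]]), 'R': array([[-4.05011223e-01,  9.14311680e-01,  2.47932323e-04],
       [ 8.82428200e-01,  3.90816834e-01,  2.61882939e-01],
       [ 2.39345734e-01,  1.06284312e-01, -9.65099614e-01]]), 't': array([-0.00105812, -0.49556207,  0.13784543])}
```

View pics/m3.png

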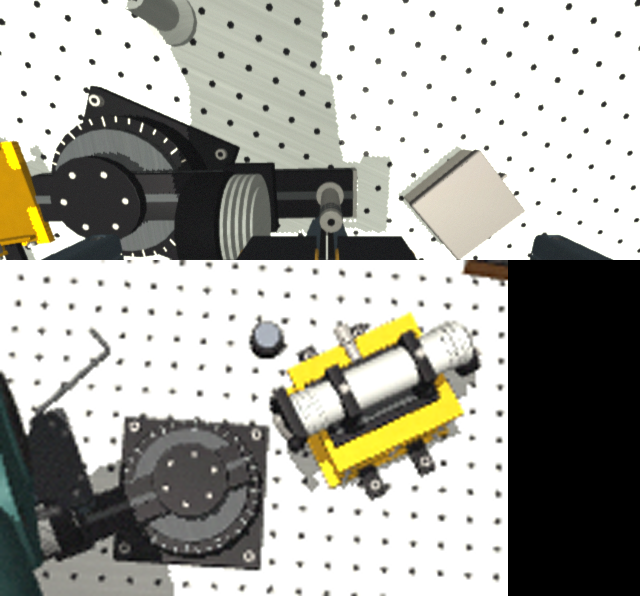

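Run:
```python
from h import *
c=viewer.get_calibration('wrist')
p=ray('wrist',(331,221),.123,c);a=ray('wrist',(100,196),.071,c)
print(p,a,np.linalg.norm((p-a)[:2]),np.degrees(np.arctan2(*(p-a)[1::-1])))
A=np.array([.520,.049,0]);d=p-A;print(np.linalg.norm(d[:2]),np.degrees(np.arctan2(d[1],d[0])))
# disc of 71mm platform: fitted holes pattern (z=.071)
H=np.array([(72,176),(103,174),(130,188),(124,201),(97,224),(68,200)])
# rail upper edge line z=.063 (36 mm wide)
im=cv2.imread('pics/wrist3.png');g=cv2.cvtColor(im,cv2.COLOR_BGR2GRAY).astype(int)
for x in (290,300,310,345): print(x,g[160:228:2,x])
# laser tube line via top image, edges subpixel
im=cv2.imread('pics/top0.png').astype(np.float32)
ct=viewer.get_calibration('top')
th=np.radians(118.6);d=np.array([np.cos(th),np.sin(th),0]);n=np.array([-d[1],d[0],0]);O=np.array([.520,.049,.125])
w=np.arange(-.032,.0321,.0005);R=[]
for s in np.arange(-.245,-.1,.004):
    U=np.array([proj('top',O+d*s+n*q,ct) for q in w],np.float32)
    v=cv2.remap(im,U[None,:,0],U[None,:,1],cv2.INTER_LINEAR)[0]
    k=v[:,0]>60  # blue channel bright: white tube
    i=np.where(np.abs(w)<.012)[0]
    if k[i].mean()<.9: continue
    m=i[len(i)//2];l=m
    while l>0 and k[l]: l-=1
    r=m
    while r<len(w)-1 and k[r]: r+=1
    R.append((s,w[l]*1000,w[r]*1000))
R=np.array(R);print(np.round(R,3))
mid=(R[:,1]+R[:,2])/2
f=np.polyfit(R[:,0],mid/1000,1);print('slope deg',np.degrees(np.arctan(f[0])),'off',f[1])
```

```text
[0.44757842 0.20198185 0.123     ] [0.5130881  0.05279522 0.071     ] 0.16293608431215104 113.70686495900455
0.16925817550498284 115.33286572839651
290 [119 121 122 122  95  18  13  12  11  13  13  12  12  12  11  12  29  34
  35  35  19  12  12  14  11  10  10  11  12  81 122 118 122 120]
300 [115 116 120 119  73  16  12  13  13   9  11  11  12  13  11  13  33  35
  34  34  16  13  10  11  11  10  12  14  13  84 121 117 124 121]
310 [120 120 116 115  72  19   9  14  13  10  13  14  11  16  13  12  35  35
  36  32  12  10  12  12  10  10  16  13  16  97 116 118  80  39]
345 [228 130 122 119  34  11  12  12  13  12  15  11  11  14  10  17  34  34
  34  29  12  10  11  13  12  12  11  13  27 123 202 124 123 127]
[[ -0.245 -32.     13.5  ]
 [ -0.241 -32.     13.   ]
 [ -0.237 -32.     12.   ]
 [ -0.233 -10.5    13.5  ]
 [ -0.229 -20.5    12.5  ]
 [ -0.225 -32.     13.   ]
 [ -0.221 -23.5    13.   ]
 [ -0.217 -19.     13.   ]
 [ -0.197 -19.5    13.   ]
 [ -0.193 -19.     13.   ]
 [ -0.189 -20.     13.5  ]
 [ -0.185 -20.     13.   ]
 [ -0.181 -19.5    13.5  ]
 [ -0.177 -19.5    13.5  ]
 [ -0.173 -19.5    13.5  ]
 [ -0.169 -19.5    13.   ]
 [ -0.165 -19.     13.5  ]
 [ -0.161 -19.     13.5  ]
 [ -0.157 -19.5    13.5  ]
 [ -0.153 -19.5    13.5  ]
 [ -0.149 -19.5    13.5  ]
 [ -0.129 -18.5    13.5  ]
 [ -0.125 -18.5    13.5  ]
 [ -0.121 -18.5    14.   ]
 [ -0.117 -19.     13.5  ]
 [ -0.113 -20.     14.   ]
 [ -0.109 -19.5    14.5  ]
 [ -0.105 -19.     14.   ]
 [ -0.101 -20.     15.5  ]]
slope deg 1.7859684591983245 off 0.0016357147097938855
```

Run:
```python
from h import *
c=viewer.get_calibration('wrist')
g=cv2.GaussianBlur(cv2.cvtColor(cv2.imread('pics/wrist3.png'),cv2.COLOR_BGR2GRAY),(5,1),0).astype(float)
def fit(P,nm):
    X=np.array([ray('wrist',q,.063,c) for q in P])[:,:2]
    vx,vy,x0,y0=cv2.fitLine(X.astype(np.float32),cv2.DIST_HUBER,0,.001,.001).ravel()
    s=np.sign(vy);print(nm,len(P),np.degrees(np.arctan2(vy*s,vx*s)),np.round(X[[0,-1]],4).tolist())
cols=list(range(146,176))+list(range(282,314))+list(range(342,352))
e=[];u=[];b=[]
for x in cols:
    col=g[184:206,x];
    w=np.clip(col-20,0,None)
    if 40<w.sum()<150 and col.max()<50: e.append((x,184+(w*np.arange(22)).sum()/w.sum()))
    q=g[155:182,x];k=np.where((q[:-1]>65)&(q[1:]<=65))[0]
    if len(k)and x>280: i=k[-1];u.append((x,155+i+(q[i]-65)/(q[i]-q[i+1])))
fit(e,'stripe');fit(u,'upper');print(np.round(e[::6],1).tolist())
A=np.array([.521,.0495])
# same thing for current post vs stripe distance to axis
```

```text
stripe 38 114.80827 [[0.4628, 0.1702], [0.4418, 0.2158]]
upper 42 114.84221 [[0.4442, 0.1629], [0.4235, 0.208]]
[[282.0, 195.5], [288.0, 195.4], [294.0, 195.2], [300.0, 195.2], [306.0, 195.2], [312.0, 194.9], [349.0, 194.5]]
```

Emit:
drive_tool:
  steps:
    - [[-2, -0.6, 0, 0, 0, 1], [-4, -1.2, 0, 0, 0, 2], [-6, -1.8, 0, 0, 0, 3], [-8, -2.4, 0, 0, 0, 4], [-10, -3, 0, 0, 0, 4.5], [-11, -3.3, 0, 0, 0, 4.5], [-12, -3.6, 0, 0, 0, 4.5], [-12, -3.6, 0, 0, 0, 4.5], [-12, -3.6, 0, 0, 0, 4.5]]

```text
clock: 6.6
eef_pos: [0.4596, 0.2076, 0.0923]
tcp_rot: [[-0.879, -0.476, -0.0], [-0.476, 0.879, -0.0], [0.0, 0.0, -1.0]]
force: [0.4, 1.5, -0.0]
grip_width: 0.0001
gripper_force: 0.2
```

Emit:
drive_tool:
  steps:
    - [[4, 2, 0, 0, 0, 0], [9, 5, 0, 0, 0, 0], [18, 10, 0, 0, 0, 0], [18, 10, 30, 0, 0, 0], [18, 10, 70, 0, 0, 0], [18, 10, 115, 0, 0, 0], [18, 10, 160, 0, 0, 0], [18, 10, 170, 0, 0, 0], [18, 10, 170, 0, 0, 0], [18, 10, 170, 0, 0, 0]]

```text
clock: 7.6
eef_pos: [0.4775, 0.2175, 0.2611]
tcp_rot: [[-0.879, -0.476, -0.001], [-0.476, 0.879, -0.0], [0.001, 0.0, -1.0]]
force: [0.2, -0.4, -0.9]
grip_width: 0.0003
gripper_force: 0.0
```

Run:
```python
from h import *
o=arm.get_obs();p=o['eef_pos'];print(o['clock'],p,o['force'])
c=viewer.get_calibration('wrist')
im=viewer.capture('wrist'); cv2.imwrite('pics/w4.png',im[:,:,::-1])
a=cv2.convertScaleAbs(cv2.imread('pics/w4.png')[:270],alpha=1.6,beta=10)
cv2.imwrite('pics/w4v.png',cv2.resize(a,(800,338)))
A=(.521,.0495)
for t in (117,119,121):
    d=np.array([np.cos(np.radians(t)),np.sin(np.radians(t))]); print(t,proj('wrist',(*(A+.168*d),.123),c),proj('wrist',(*(A+.187*d),.063),c))
print('axis',proj('wrist',(*A,.071),c))
```

```text
7.6 [0.47747133 0.21754817 0.26110532] [ 0.17096809 -0.44020732 -0.89903929]
117 [326.68825888 160.8825352 ] [341.10613119 155.72534471]
119 [326.73414682 155.5254902 ] [341.21643711 150.68680949]
121 [326.59315817 150.11643847] [341.15246157 145.60260422]
axis [195.35164192 152.57285326]
```

View pics/w4v.png

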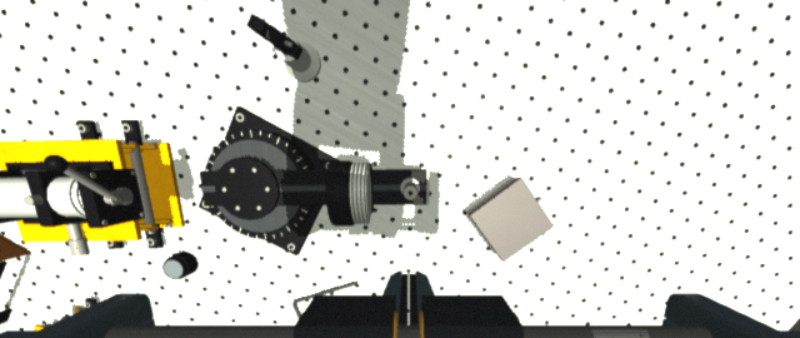

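```bash
cat >> h.py <<'E'
def rail(img,c,A=(.521,.0495)):
    """arm heading: rail edges sampled across the expected rail line at z=.063, out of the sensor's shade (r .14-.185)"""
    g=cv2.cvtColor(img,cv2.COLOR_BGR2GRAY).astype(np.float32); th=np.radians(119)
    d=np.array([np.cos(th),np.sin(th)]);n=np.array([-d[1],d[0]]);w=np.arange(-.03,.03,.0005);out=[]
    for r in list(np.arange(-.048,-.040,.002))+list(np.arange(.142,.186,.002)):
        U=np.array([proj('wrist',(*(np.array(A)+d*r+n*q),.063),c) for q in w],np.float32)
        v=cv2.remap(g,U[None,:,0],U[None,:,1],cv2.INTER_LINEAR)[0]; k=np.where(v<48)[0]
        out.append((r*1000,w[k[0]]*1000,w[k[-1]]*1000))
    return np.array(out)
E
python3 - <<'E'
from h import *
c=viewer.get_calibration('wrist'); im=cv2.imread('pics/w4.png')
R=rail(im,c);print(np.round(R,1).tolist())
g=cv2.cvtColor(im,cv2.COLOR_BGR2GRAY)
# centre of post top (bright ring) in px
print(g[140:162,318:340:2])
E
```

```text
[[-48.0, -9.0, 7.0], [-46.0, -18.5, 19.0], [-44.0, -20.0, 20.0], [-42.0, -21.5, 20.0], [142.0, -14.5, 20.5], [144.0, -14.5, 20.5], [146.0, -14.5, 20.5], [148.0, -14.5, 20.5], [150.0, -30.0, 20.5], [152.0, -30.0, 20.5], [154.0, -15.0, 20.5], [156.0, -14.5, 20.5], [158.0, -14.5, 20.5], [160.0, -14.5, 20.5], [162.0, -14.5, 20.5], [164.0, -14.0, 20.5], [166.0, -13.5, 20.5], [168.0, -14.0, 20.5], [170.0, -14.0, 20.5], [172.0, -14.0, 20.0], [174.0, -14.0, 20.0], [176.0, -14.5, 20.0], [178.0, -23.5, 20.0], [180.0, -24.0, 20.0], [182.0, -14.5, 19.5], [184.0, -14.5, 19.0], [186.0, -14.0, 10.0]]
[[ 11  10  11   7   8  18  42  42  44  44  44]
 [ 10  10  10  10  22  29  53  45  43  42  46]
 [  6   9  11  25  46  52 101  58  44  44  43]
 [ 10   7  19  49  64  66 141 113  47  42  43]
 [ 12  10  36  65  66  63 131 169  82  36  44]
 [  9  14  56  67  55  49 136 176 134  19  40]
 [ 12  21  67  59  37  38  60 147 142  17  31]
 [ 17  30  66  46  33  34  33  72  79  21  21]
 [ 26  42  65  38  44  49  42  49  65  28  26]
 [ 25  47  66  40  65  70  62  42  67  30  26]
 [ 26  49  66  54  70  73  70  51  66  31  25]
 [ 25  42  63  68  70  66  72  65  66  28  24]
 [ 16  30  55  71  63  45  68  69  61  20  17]
 [ 10  21  52  69  52  17  63  71  49  12   9]
 [  7  13  46  70  56   8  57  68  35   9  10]
 [ 11   8  26  69  62  25  64  67  30   9  11]
 [ 10   9  17  65  65  52  68  65  39  12  10]
 [  7   7   9  55  69  65  67  59  41  22  16]
 [  9   9   8  32  59  66  58  44  41  39  23]
 [  9   9   9  13  39  53  43  42  40  40  37]
 [  6   8  10   9  12  19  32  38  41  41  31]
 [ 12   9  10  11   9  15  19  40  41  41  25]]
```

Arm heading measures about 119.5° against a beam heading of about 119.0°, well inside tolerance. I confirm the laser from its far side before touching the lever.

Emit:
drive_tool:
  steps:
    - [[145, -227, 60, 0, 0, 0], [145, -227, 60, 0, 0, 0], [145, -227, 60, 0, 0, 0], [145, -227, 60, 0, 0, 0], [145, -227, 60, 0, 0, 0], [145, -227, 60, 0, 0, 0], [145, -227, 60, 0, 0, 0], [145, -227, 60, 0, 0, 0]]

```text
clock: 8.45
eef_pos: [0.6222, -0.0096, 0.3203]
tcp_rot: [[-0.88, -0.475, -0.003], [-0.475, 0.88, 0.0], [0.002, 0.002, -1.0]]
force: [-0.5, 0.2, -0.9]
grip_width: 0.0005
gripper_force: 0.0
```

Run:
```python
from h import *
o=arm.get_obs();p=o['eef_pos'];print(o['clock'],p)
c=viewer.get_calibration('wrist')
im=viewer.capture('wrist')[:,:,::-1].copy(); cv2.imwrite('pics/w5.png',im)
a=cv2.convertScaleAbs(im[:290],alpha=1.6,beta=10)
cv2.imwrite('pics/w5v.png',cv2.resize(a,(800,362)))
A=np.array((.521,.0495));th=np.radians(119);d=np.array([np.cos(th),np.sin(th)]);n=np.array([-d[1],d[0]])
B=lambda x,y,z:(*(A+d*x+n*y),z)
for nm,q in dict(knob=(-.078,.029,.182),pivot=(-.08,0,.141),tubeback=(-.25,0,.125),window=(.098,0,.125),axis=(0,0,.071),post=(.168,0,.123)).items(): print(nm,proj('wrist',B(*q),c).round(1), (proj('wrist',B(*q),c)*1.25).round())
```

```text
8.45 [ 0.62224709 -0.0096215   0.32025754]
knob [347.7 112. ] [435. 140.]
pivot [343.3 138.5] [429. 173.]
tubeback [209.9 139.4] [262. 174.]
window [481.6 136.5] [602. 171.]
axis [395.  135.9] [494. 170.]
post [535.2 135.9] [669. 170.]
```

View pics/w5v.png

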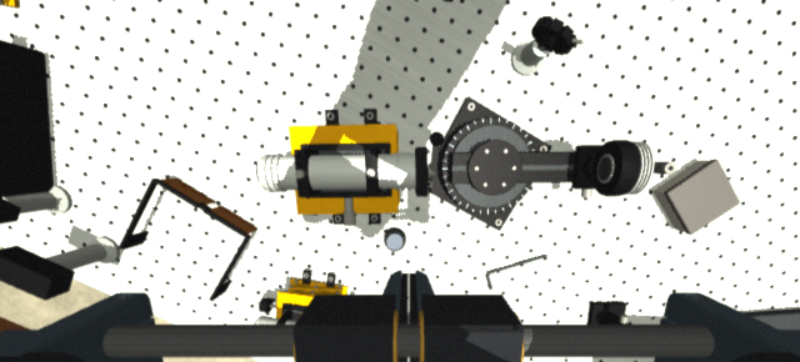

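The largest laser is confirmed, with its knob at (436,139) against a predicted (435,140). The tube, axis, sensor and post all lie on one line. I cross over to the knob's +y side and descend.

Emit:
drive_tool:
  steps:
    - [[-132, -47, 0, 0, 0, 0], [-132, -47, 0, 0, 0, 0], [-132, -47, 0, 0, 0, 0], [-132, -47, -40, 0, 0, 0], [-132, -47, -80, 0, 0, 0], [-132, -47, -120, 0, 0, 0], [-132, -47, -146, 0, 0, 0], [-132, -47, -146, 0, 0, 0], [-132, -47, -146, 0, 0, 0]]

```text
clock: 9.4
eef_pos: [0.4905, -0.0557, 0.1765]
tcp_rot: [[-0.879, -0.477, -0.001], [-0.477, 0.879, 0.0], [0.001, 0.001, -1.0]]
force: [-0.0, -1.3, -0.1]
grip_width: 0.0005
gripper_force: 0.0
```

Run:
```python
from h import *
o=arm.get_obs();p=o['eef_pos'];print(o['clock'],p,o['force'])
A=np.array((.521,.0495));th=np.radians(119);d=np.array([np.cos(th),np.sin(th)]);n=np.array([-d[1],d[0]])
print('bench',(p[:2]-A)@d,(p[:2]-A)@n)
for y in (.055,.05,.045,.03,.0,-.0,-.007): print(y,((A+d*-.078+n*y-p[:2])*1000).round(1))
```

```text
9.4 [ 0.49048266 -0.05571508  0.17652817] [-0.03559128 -1.32139129 -0.07243064]
bench -0.07722808501903299 0.0777003459004669
0.055 [20.2 10.3]
0.05 [24.6 12.8]
0.045 [29.  15.2]
0.03 [42.1 22.5]
0.0 [68.3 37. ]
-0.0 [68.3 37. ]
-0.007 [74.5 40.4]
```

Emit:
drive_tool:
  steps:
    - [[13, 7, -3, 0, 0, 0], [19, 10.5, -3, 0, 0, 0], [23.5, 13, -3, 0, 0, 0], [28, 15.5, -3, 0, 0, 0], [32.5, 18, -3, 0, 0, 0], [37.5, 21, -3, 0, 0, 0], [43, 24, -3, 0, 0, 0], [48, 26.5, -3, 0, 0, 0], [53.5, 29.5, -3, 0, 0, 0], [58.5, 32.5, -3, 0, 0, 0]]

```text
clock: 10.4
eef_pos: [0.5497, -0.0237, 0.1732]
tcp_rot: [[-0.879, -0.476, -0.0], [-0.476, 0.879, -0.0], [0.0, 0.0, -1.0]]
force: [-2.0, 0.2, -1.2]
grip_width: -0.0001
gripper_force: 0.7
```

Emit:
drive_tool:
  steps:
    - [[3, 1.5, 0, 0, 0, 0], [6, 3.5, 0, 0, 0, 0], [8, 4.5, 0, 0, 0, 0], [9, 5, 0, 0, 0, 0], [9, 5, 0, 0, 0, 0]]

```text
clock: 10.9
eef_pos: [0.5584, -0.0188, 0.1734]
tcp_rot: [[-0.879, -0.476, 0.0], [-0.476, 0.879, 0.0], [-0.0, -0.0, -1.0]]
force: [-1.9, 1.7, 0.5]
grip_width: 0.0008
gripper_force: 0.3
```

Emit:
drive_tool:
  steps:
    - [[0.9, 0.5, 0, 0, 0, 0], [1.8, 1, 0, 0, 0, 0]]

```text
clock: 11.1
eef_pos: [0.5601, -0.0179, 0.1734]
tcp_rot: [[-0.879, -0.476, 0.0], [-0.476, 0.879, -0.0], [-0.0, -0.0, -1.0]]
force: [-1.1, -0.7, -0.1]
grip_width: 0.0005
gripper_force: 0.5
```

Emit:
drive_tool:
  steps:
    - [[0.9, 0.5, 0, 0, 0, 0], [1.3, 0.7, 0, 0, 0, 0]]

```text
clock: 11.3
eef_pos: [0.5614, -0.0172, 0.1733]
tcp_rot: [[-0.879, -0.476, -0.0], [-0.476, 0.879, -0.0], [0.0, -0.0, -1.0]]
force: [-1.6, -0.3, 0.5]
grip_width: 0.0005
gripper_force: 1.0
```

Emit:
drive_tool:
  steps:
    - [[0.5, 0.3, 0, 0, 0, 0], [0.9, 0.5, 0, 0, 0, 0]]

```text
clock: 11.5
eef_pos: [0.5617, -0.0168, 0.1731]
tcp_rot: [[-0.879, -0.476, -0.001], [-0.476, 0.879, -0.0], [0.001, 0.0, -1.0]]
force: [-6.9, -2.8, 1.6]
grip_width: 0.0005
gripper_force: 2.7
```

Emit:
drive_tool:
  steps:
    - [[0.5, 0.3, 0, 0, 0, 0], [0.9, 0.5, 0, 0, 0, 0]]

```text
clock: 11.7
eef_pos: [0.5621, -0.0164, 0.173]
tcp_rot: [[-0.879, -0.476, -0.003], [-0.476, 0.879, -0.0], [0.002, 0.001, -1.0]]
force: [-10.4, -3.9, 3.9]
grip_width: 0.0003
gripper_force: 4.6
```

The force has climbed to about 11 N, so the lever is on its stop. I hold briefly, back off, and check with pictures.

Emit:
drive_tool:
  steps:
    - [[0, 0, 0, 0, 0, 0], [0, 0, 0, 0, 0, 0], [0, 0, 0, 0, 0, 0], [-8, -4.5, 0, 0, 0, 0], [-25, -14, 0, 0, 0, 0], [-45, -25, 0, 0, 0, 0], [-45, -25, 40, 0, 0, 0], [-45, -25, 80, 0, 0, 0], [-45, -25, 130, 0, 0, 0], [-45, -25, 147, 0, 0, 0]]

```text
clock: 12.7
eef_pos: [0.5197, -0.0415, 0.3255]
tcp_rot: [[-0.879, -0.476, 0.007], [-0.476, 0.879, -0.001], [-0.006, -0.004, -1.0]]
force: [1.3, -0.1, -1.4]
grip_width: 0.0004
gripper_force: 0.0
```

Emit:
drive_tool:
  steps:
    - [[105, 32, 0, 0, 0, 0], [105, 32, 0, 0, 0, 0], [105, 32, 0, 0, 0, 0], [105, 32, 0, 0, 0, 0], [105, 32, 0, 0, 0, 0], [105, 32, 0, 0, 0, 0]]

```text
clock: 13.3
eef_pos: [0.6221, -0.0096, 0.3204]
tcp_rot: [[-0.879, -0.476, 0.0], [-0.476, 0.879, 0.0], [-0.0, -0.0, -1.0]]
force: [0.4, 0.1, -0.0]
grip_width: 0.0006
gripper_force: 0.0
```

Run:
```python
from h import *
o=arm.get_obs();p=o['eef_pos'];print(o['clock'],p,o['force'])
c=viewer.get_calibration('wrist')
im=viewer.capture('wrist')[:,:,::-1].copy(); cv2.imwrite('pics/w6.png',im)
a=cv2.convertScaleAbs(im[70:200,190:570],alpha=1.6,beta=10)
cv2.imwrite('pics/w6v.png',cv2.resize(a,(760,260),interpolation=cv2.INTER_CUBIC))
A=np.array((.521,.0495));th=np.radians(119);d=np.array([np.cos(th),np.sin(th)]);n=np.array([-d[1],d[0]])
B=lambda x,y,z:(*(A+d*x+n*y),z)
for nm,q in dict(knobopen=(-.078,-.029,.182),tubeback=(-.25,0,.125),window=(.098,0,.125),axis=(0,0,.071),post=(.168,0,.123)).items(): print(nm,((proj('wrist',B(*q),c)-(190,70))*2).round())
```

```text
13.3 [ 0.62207817 -0.00956584  0.3204056 ] [ 0.35151415  0.13143379 -0.0208442 ]
knobopen [315. 193.]
tubeback [ 40. 138.]
window [584. 133.]
axis [410. 131.]
post [691. 132.]
```

View pics/w6v.png

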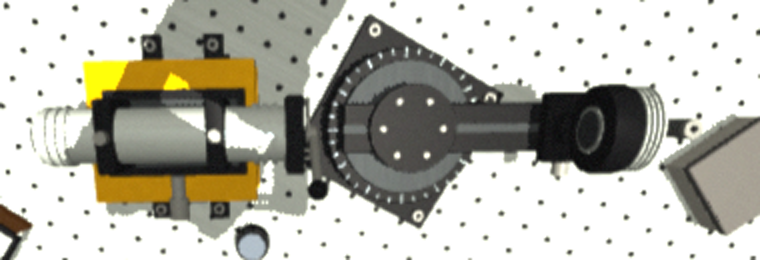

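The knob now stands at (318,189), predicted (315,193) for open. The tube, axis disc, window (591,129) and post (692,128) are still in line, and the robot is clear.

```bash
python3 -c "
from rig import arm
print(arm.job_done())"
```

```text
the job is handed in; nothing more can be done
None
```

The job is handed in at about 13 s of the 51 s allowed: the sensor measures within about 1 mm of the beam line, the shutter lever was then pushed to its open stop (about 12 N at most), and the robot is clear; the verdict was not shown to me.

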